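# Reset the buffet hot plate and refit its control knob

## Task

The buffet hot plate has tripped and its control knob has come off. First swing its sprung reset lever all the way to the stop and let it spring back by itself; then pick up the knob, turn it so that the flat in its bore matches the flat of the bare D-shaft, push it fully home and press it down, with the sprung shaft, as far as it goes. Finish while still holding the knob pressed down (do not let go), and leave the jam jar, the pepper mill and the teaspoon where they are.

Things in the scene. Friction and masses are not known exactly. Their poses are not given: they have to be found in the camera images.
- hot_plate: Buffet hot plate, fixed: steel case 220 x 300 x 60 mm (x, y, z), dark glass on the back half of its top (2.5 mm higher), grey control strip on the front half, 60 mm above the worktop, with the reset lever on the left and the bare D-shaft on the right. Origin: centre of its underside, on the worktop; z up, -x is the front that faces the robot, +y its left seen from the robot.
- lever_pivot (a point): Vertical pivot axis of the reset lever, at the height of the control strip (60 mm above the worktop).
- lever (a joint): Sprung reset lever, rad: 0 at rest, 1.10 at its stop. Swings level, clockwise from above (right to left across the front, seen from the robot); springs back to 0 within half a second when let go. At rest its arm points front right, 0.55 rad off the hot plate's -x axis; at the stop front left, 0.55 rad off. Takes 2 N at the post to start and 6 N at the stop.
- lever_post (a point): Centre of the top of the upright round finger post at the end of the lever: black, 10 mm diameter, 30 mm tall, 45 mm from the pivot axis; top 41.5 mm above the control strip (101.5 mm above the worktop). The lever's flat arm below it reaches up to 12 mm above the strip.
- shaft_tip (a point): Centre of the tip of the bare upright steel D-shaft; tip 92 mm above the worktop (32 mm above the strip) when not pressed. 14 mm diameter with one flat 3 mm from the axis; the last 4 mm taper to 70 %. Site +x: the direction in which the flat faces (within about 0.7 rad of towards the robot); z up. It cannot be turned. Steel bushing round its foot, 27 mm diameter, 6 mm high.
- shaft (a joint): How far the sprung D-shaft is pressed down, m: 0 at rest, 0.005 at its stop. It starts to move at about 4 N and reaches its stop at about 12 N; it springs up again when let go.
- knob: Loose black knob, about 50 g, 44 mm tall, standing bore down to the right of the hot plate. Origin: centre of its underside; z up. Round skirt 42 mm diameter, 20 mm tall; on it a centred straight grip bar along x: 40 mm long, 12 mm wide (y), from 20 to 44 mm above the underside. A pointer nose on the +x side reaches 28 mm from the axis; thin white line on it and on that half of the bar.
- knob_bore (a point): Centre of the inner end of the D-shaped blind bore in the knob's underside, 16 mm above it on the axis; meets the shaft's tip when fully home, the knob's underside then 16 mm below the tip and clear of the strip. Bore 16 mm diameter, 16 mm deep, its flat 4 mm from the axis on the knob's +x (pointer) side: the pointer goes the way the shaft's flat faces. Site axes as the knob's.
- jam_jar: Bystander: glass jam jar with a green screw lid, 60 mm in diameter, 75 mm tall, origin at the centre of its underside.
- pepper_mill: Bystander: turned brown wooden pepper mill, 52 mm in diameter, 140 mm tall, origin at the centre of its underside.
- teaspoon: Bystander: small steel teaspoon, 133 x 27 x 11 mm, lying on the worktop behind the knob, between jar and mill; origin at its middle.
There are look-alikes about, which are no part of the job. There is more than one size of the knob; the one meant has the size given above.

How it is judged:
By the outcome, as a careful person would: the job done as asked, in the order asked, and still so for the second after the job is handed in, while the arm keeps its last pose, push and grip.
It also fails if it takes over 56 s, if anything falls off the work surface, if the arm or the gripper's body presses on something with over 40 N, if the wrist force passes 120 N, or if a joint passes its speed limit or range.

## Robot

A 7-joint arm with a two-finger parallel gripper is mounted at the origin on a cart in front of the work surface, level with it; the furniture and walls round the work are solid. World frame = base frame: x ahead of the robot, y to its left, z up, the work surface at z = 0. Lengths are in m, angles in rad, forces in N, time in s.
With the tool pointing down it reaches from about 0.425 to 0.95 m from the base axis. Payload 4.7 kg.
Tool frame: the origin (TCP) lies between the finger pads; the fingertips stand 14 mm ahead of it and the grasp point (between the pads) lies 5 mm behind it; y points along the fingers, x is the direction in which the jaws open and shut, and the axes are right-handed (so a half turn about y gives the same grasp; the last joint's range is limited). The gripper opens to 87 mm and grips with 3 to 60 N. Pads are 19 mm wide; open, the fingers measure 117 mm over their backs; the gripper's body (75 mm by 190 mm) begins 51 mm behind the grasp point.
Start: joints at [-1.265, 0.469, -0.049, 1.532, 0.024, 1.141, -0.082], TCP at [0.222, 0.638, 0.237] pointing down, gripper open.
Joint ranges: [-2.59, 2.59], [-0.33, 1.99], [-1.39, 1.29], [0.1, 2.45], [-1.04, 4.18], [0.21, 1.99], [-2.66, 2.66]. Speed limits (rad/s): [2.57, 2.57, 3.14, 3.14, 3.14, 3.14, 3.14].

## Interface

Orientations are given as a 3x3 rotation matrix whose columns are the frame's x, y, z axes.
In Python, from cell import * gives the robot as it stands.
- The arm moves only by the shell command python3 -m pendant 'ROWS' [FORCE]. ROWS is JSON, a list of rows, each a list of 5 numbers: the finger opening in cm, from 0 to 8.7, then the shift along the tool's x, y, z in cm, then the turn about the tool's y in degrees. In form: [[jaw, dx, dy, dz, yaw], ...]. A call has 1 to 10 rows; each row is the pose to reach, as a shift and turn from the pose commanded when the call began, along the tool's axes at that moment; what a row does not reach only later rows make up. A row lasts 1/12 s, in which the tool goes at most 41.7 mm and 7.16 degrees, less where a joint would pass 70% of its speed; a pose out of reach is approached as far as the arm can. A call with a gripper value outside its range is refused whole. The fingers move at their own pace and stop on an object; FORCE is the grip in N (left out, the last holds). Time passes only in rows, so rows that repeat a pose let the fingers close. It gives the time, the measured TCP pose, the force and the opening at its end, in the units of the state.
- state(): the state, without advancing time (a new reading comes with each control period).
- get_image(name): name is "scene" or "top"; returns (picture, depth): 420x560x3 uint8, blue, green, red; 420x560 float32, m along the optical axis (not along the pixel's ray), 0 where there is no reading.
- camera_model(name): a dict with "fov_y" (degrees; the focal length in pixels is half the picture's height over the tangent of half this angle, whatever the lens; pixels are square), "cx", "cy" (the principal point, pixels), "xyz" and "orientation" of the camera in the world. Camera axes: x right, y down, z forward; pixel columns grow to the right and rows downward; lengths in m; the calibration is good to about 2 mm. A picture is of the moment at which its call begins. camera_model takes no time and is no camera call.
- finish_job(): hands the job in, once; it reports no verdict.
The state is a dict: "time": time; "q": joint angles; "dq": joint speeds; "effort": joint torques, N m; "position": TCP position; "eef_rot": TCP orientation; "wrist_force": force on the tool from outside, world axes, zero at the start; "moment": the same for the moment, N m; "gripper_width": finger opening in m.
Only numpy, scipy, OpenCV 4.12 (cv2) and the standard library are available. Lean on these libraries where they do the work, as an engineer would, in place of code of your own. Each camera call takes 0.05 s, during which the arm holds its last target. There are 200 camera calls.

## Working session

There is one attempt and no reset: what is moved stays moved. The work goes in short steps, Python scripts to look and compute and a shell command to move; the robot and the scene stay as the last step left them, time stands still between calls to the robot, and variables do not carry over. Pictures are saved under pics/ and viewed, about 8 in all and at most 12, crops included, and the job is handed in when it is done.

```bash
mkdir -p pics; ls; cat > h.py <<'E'
import numpy as np, cv2
from cell import *
def grab(n):
    im,d=get_image(n); np.savez(f'/tmp/{n}.npz',im=im,d=d); return im,d
def cam(n):
    c=camera_model(n); f=210/np.tan(np.radians(c['fov_y'])/2)
    return c,f,np.array(c['xyz']),np.array(c['orientation'])
def pts(n,d):
    c,f,t,R=cam(n); v,u=np.mgrid[:420,:560]
    P=np.stack([(u-c['cx'])/f*d,(v-c['cy'])/f*d,d],-1)@R.T+t
    return P
def ray(n,u,v,z):
    c,f,t,R=cam(n); r=R@np.array([(u-c['cx'])/f,(v-c['cy'])/f,1]); return t+r*(z-t[2])/r[2]
E
python3 - <<'E'
from h import *
for n in('scene','top'):
    im,d=grab(n); cv2.imwrite(f'pics/{n}0.png',cv2.resize(im,None,fx=1.4,fy=1.4)); c=camera_model(n); print(n,c)
s=state(); print(s['time'],s['position'],s['eef_rot'],s['gripper_width'],s['wrist_force'])
E
```

```text
pics
scene {'fov_y': 56.37985875066788, 'cx': 285.84425344757904, 'cy': 203.97630337637239, 'xyz': array([ 0.24547319, -0.66008763,  0.80249851]), 'orientation': array([[ 0.86361528, -0.38869966,  0.32106263],
       [-0.50408611, -0.65551039,  0.56231959],
       [-0.00811354, -0.647471  , -0.7620469 ]])}
top {'fov_y': 51.480773099212456, 'cx': 274.0971448027604, 'cy': 210.92524064129537, 'xyz': array([ 0.38778035, -0.11772674,  1.25144096]), 'orientation': array([[-0.00221698, -0.98805623,  0.15407783],
       [-0.99995182,  0.00366374,  0.00910643],
       [-0.00956217, -0.15405022, -0.98801675]])}
0.1 [0.22165301 0.63705232 0.23559604] [[ 3.28564407e-01 -4.64389458e-04 -9.44481453e-01]
 [ 9.44480003e-01 -1.65834315e-03  3.28564718e-01]
 [-1.71885634e-03 -9.99998517e-01 -1.06265978e-04]] 0.08696024855241749 [ 0.03032452  0.48286975 -0.7510564 ]
```

View pics/scene0.png

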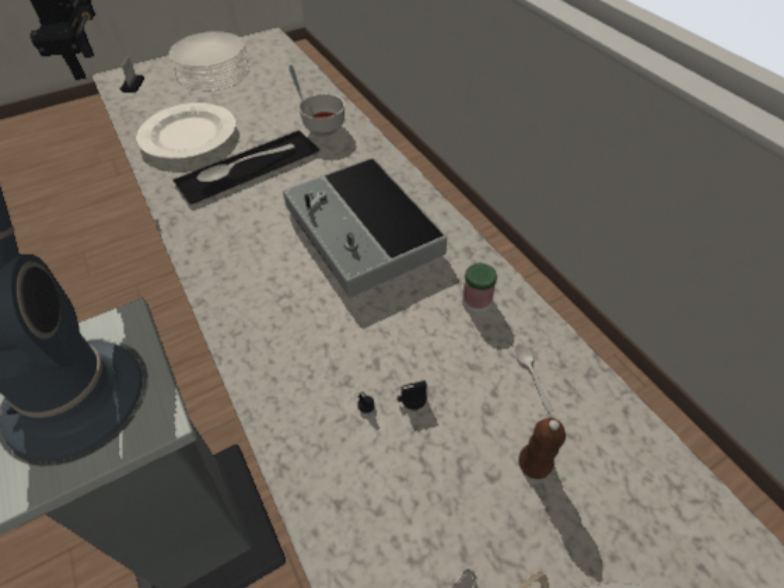

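View pics/top0.png

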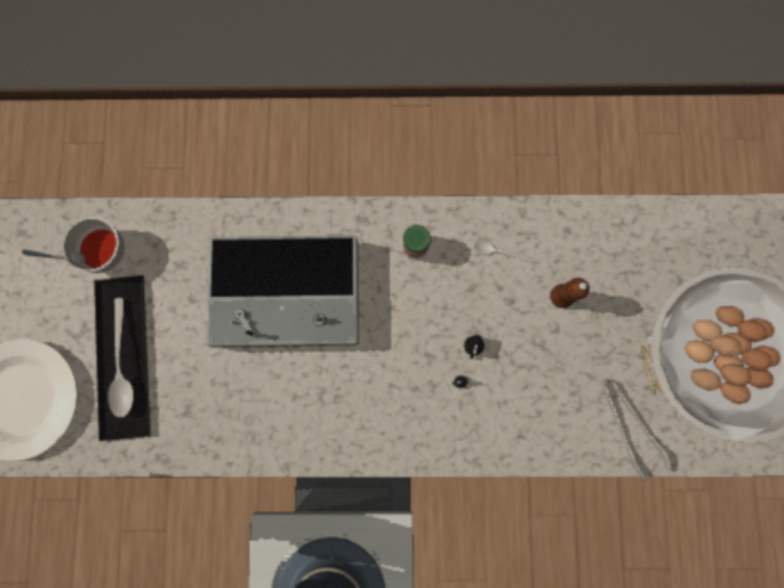

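The scene view and top view show the plate (top px about 210–357, 237–345 on the 1.4x picture), lever at left (245,325), shaft (320,320), the large knob at (474,346) and a smaller look-alike at (460,381). Next I'll enlarge these.

```bash
python3 - <<'E'
from h import *
T=np.load('/tmp/top.npz');S=np.load('/tmp/scene.npz')
# top crops
def cr(im,u0,v0,w,h,W,H): return cv2.resize(im[v0:v0+h,u0:u0+w],(W,H),interpolation=cv2.INTER_CUBIC)
g=lambda im: np.clip(255*(im/255.)**.6,0,255).astype(np.uint8)
a=cr(g(T['im']),150,205,110,44,800,320) # plate strip x7.27
b=cr(g(T['im']),315,230,40,28,400,280)   # knob x10
c=cr(g(S['im']),210,130,60,42,400,280) 
cv2.imwrite('pics/crop1.png',np.vstack([a,np.hstack([b,c])]))
Pt=pts('top',T['d']);im=T['im']
# plate: depth mask z 0.05..0.07
z=Pt[...,2]; m=((z>.052)&(z<.07)).astype(np.uint8)
m[:, :130]=0;m[:,275:]=0
n,l,st,ce=cv2.connectedComponentsWithStats(m); k=1+np.argmax(st[1:,4]); 
Q=Pt[l==k]; r=cv2.minAreaRect(Q[:,:2].astype(np.float32)); print('plate',st[k],r,cv2.boxPoints(r),Q[:,2].mean())
# things above strip
for nm,P,D in(('top',Pt,T),('scene',pts('scene',S['d']),S)):
  z=P[...,2]
  for lo,hi in((.066,.15),(.085,.15)):
    m=((z>lo)&(z<hi)&(P[...,0]>.3)&(P[...,0]<.75)&(P[...,1]<.25)&(P[...,1]>-.35)).astype(np.uint8)
    n,l,st,ce=cv2.connectedComponentsWithStats(m)
    for i in range(1,n):
      if st[i,4]>3: print(nm,lo,st[i],P[l==i].mean(0).round(4),P[l==i].max(0).round(4))
  m=((z>.008)&(z<.05)&(P[...,0]>.3)&(P[...,0]<.7)&(P[...,1]<-.15)&(P[...,1]>-.4)).astype(np.uint8)
  n,l,st,ce=cv2.connectedComponentsWithStats(m)
  for i in range(1,n):
      if st[i,4]>15: print(nm,'low',st[i],P[l==i].mean(0).round(4),P[l==i].min(0).round(4),P[l==i].max(0).round(4))
E
```

```text
plate [ 147  168  109   79 8188] ((0.5881636142730713, 0.09582914412021637), (0.2205236405134201, 0.2997507154941559), 0.48476216197013855) [[ 0.47663772  0.24476625]
 [ 0.47917378 -0.05497373]
 [ 0.6996895  -0.05310796]
 [ 0.69715345  0.24663201]] 0.06180940323610284
top 0.066 [288 160  20  20 320] [ 0.687  -0.1725  0.0752] [ 0.715  -0.1456  0.0821]
top 0.066 [248 169   4   3   5] [ 0.6897 -0.038   0.0668] [ 0.6915 -0.0341  0.067 ]
top 0.066 [225 188   5   5   7] [0.6333 0.0238 0.0675] [0.6375 0.0293 0.0689]
top 0.066 [151 196   2   6   6] [0.6086 0.233  0.0671] [0.6153 0.2348 0.0688]
top 0.066 [241 201   3   3   4] [ 0.5985 -0.0174  0.0666] [ 0.6007 -0.0154  0.0673]
top 0.066 [246 206   3   3   4] [ 0.5837 -0.0314  0.0672] [ 0.5863 -0.0293  0.0684]
top 0.066 [168 220  15  20 109] [0.5211 0.163  0.0761] [0.5484 0.1841 0.1051]
top 0.066 [224 224   8   8  40] [0.5258 0.0189 0.0797] [0.5366 0.0306 0.0977]
top 0.066 [164 228   4   3   7] [0.5231 0.1904 0.0701] [0.5262 0.1931 0.0748]
top 0.085 [225 224   5   5  18] [0.5278 0.0202 0.0913] [0.5337 0.0256 0.0977]
top 0.085 [176 235   5   4 
[... 816 characters left out ...]
0.0275 0.0964]
scene 0.066 [332 187  23  20 349] [ 0.6855 -0.1737  0.0747] [ 0.7175 -0.1441  0.0796]
scene 0.085 [217 138   4   7  22] [0.4988 0.1512 0.0966] [0.5038 0.1568 0.1042]
scene 0.085 [247 166   6   4  20] [0.5277 0.021  0.0898] [0.5338 0.0275 0.0964]
scene low [329 203  23  19 236] [ 0.6717 -0.1871  0.0291] [ 0.6575 -0.2013  0.0081] [ 0.6996 -0.1532  0.0498]
scene low [375 258  16  26  71] [ 0.6703 -0.3626  0.0104] [ 0.6566 -0.3974  0.008 ] [ 0.6835 -0.3301  0.0137]
scene low [283 271  22  21 320] [ 0.4754 -0.2929  0.0288] [ 0.4522 -0.3081  0.0081] [ 0.4979 -0.2683  0.0478]
scene low [255 279  12  15 130] [ 0.4049 -0.2613  0.0192] [ 0.3933 -0.2728  0.0083] [ 0.419  -0.2427  0.0329]
```

View pics/crop1.png

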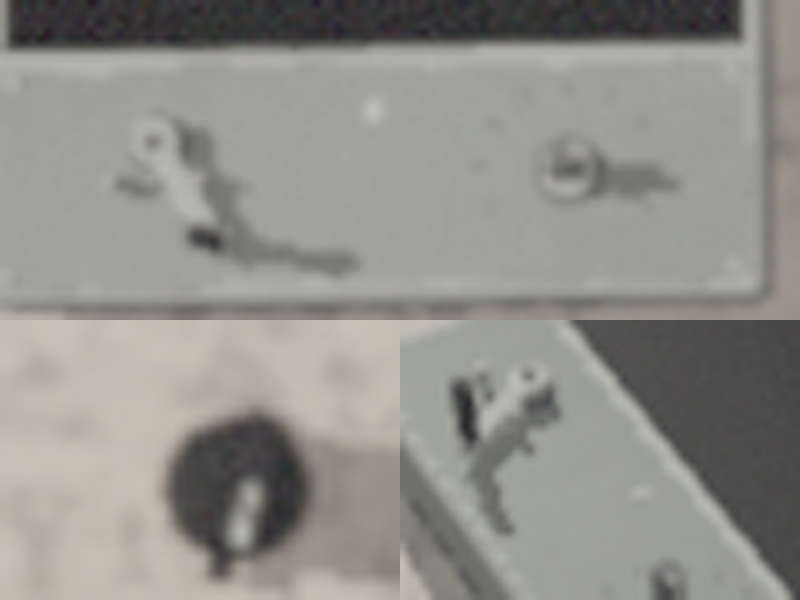

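The crops show the lever arm pointing front right with its black post (top px ≈178,237), the shaft (≈228.6,228) and the knob with its white line towards the robot. The flat direction needs averaged, contrast-stretched crops.

```bash
python3 - <<'E'
from h import *
A={}
for n in('scene','top'):
    I=[];D=[]
    for k in range(8):
        im,d=get_image(n); I.append(im.astype(float));D.append(d)
    D=np.stack(D); D[D==0]=np.nan
    A[n]=(np.mean(I,0),np.nanmedian(D,0)); np.savez(f'/tmp/avg_{n}.npz',im=A[n][0],d=A[n][1])
def cr(n,uc,vc,z=16):
    w,h=int(400/z),int(300/z); u0,v0=uc-w//2,vc-h//2
    c=A[n][0][v0:v0+h,u0:u0+w]; lo,hi=c.min(),c.max(); c=255*((c-lo)/(hi-lo))**.7
    print(n,u0,v0,w,h)
    return cv2.resize(c.astype(np.uint8),(400,300),interpolation=cv2.INTER_CUBIC)
cv2.imwrite('pics/crop2.png',np.vstack([np.hstack([cr('top',228,228),cr('scene',250,171)]),np.hstack([cr('top',339,247,13),cr('scene',294,281,13)])]))
for n,sl in(('top',np.s_[222:236,221:238]),('scene',np.s_[162:182,242:260])):
    P=pts(n,A[n][1])[sl]; print(n); print((P[...,2]*1000).round().astype(int)); print(A[n][0][sl].mean(-1).round().astype(int))
E
```

```text
top 216 219 25 18
scene 238 162 25 18
top 324 236 30 23
scene 279 270 30 23
top
[[62 61 62 62 62 62 60 61 63 62 60 61 60 60 62 60 60]
 [64 61 62 60 61 62 61 63 62 62 60 62 62 62 61 61 61]
 [62 61 59 61 61 61 89 67 65 64 62 60 61 61 61 59 61]
 [62 62 62 63 87 92 94 93 88 67 63 62 62 61 63 60 62]
 [62 61 61 62 91 90 92 93 90 71 68 64 62 61 61 62 61]
 [62 59 61 62 92 94 91 90 87 78 66 62 61 60 62 63 60]
 [60 61 60 64 89 88 84 77 72 66 66 63 62 62 62 60 62]
 [62 61 59 63 66 73 69 67 66 67 66 61 62 62 62 60 62]
 [60 62 63 62 61 67 67 66 66 67 63 62 60 62 61 61 61]
 [60 60 60 61 62 63 67 67 66 62 63 60 61 60 62 60 59]
 [61 60 61 63 61 62 63 62 61 63 63 61 61 61 60 61 62]
 [62 61 62 60 62 62 61 62 61 61 62 62 62 62 64 60 62]
 [60 61 62 60 63 61 61 61 61 60 61 61 63 62 61 60 61]
 [61 61 61 61 61 60 61 60 61 61 60 62 61 63 62 61 62]]
[[117 116 115 115 115 115 114 113 113 114 114 115 114 115 114 113 110]
 [116 116 115 114 114 110 103 102 106 110 113 114 115 114 114 113 112]
 [116 115 115 111 104  95  91 102 105  99 104 112 114 115 114 114 113]
 [116 115 112 106  98  88  89 106 114 106  89 101 
[... 2679 characters left out ...]
108 109 110 110 109 109]
 [112 113 112 112 111 122  85  36  37  54  61 109 105 104 109 109 109 109]
 [111 111 111 108 101 132 102  54  41  51  63 120 104  93 106 109 110 110]
 [112 111 111  99  83 116 123  90  61  58  69 101  84  74 100 109 110 110]
 [112 111 111  96  77  85 111  95  75  73  75  71  52  71 101 109 109 109]
 [111 110 110 104  88  71  73  74  75  74  66  56  47  88 107 110 110 109]
 [110 110 109 110 103  90  67  55  58  57  54  52  55  96 110 110 109 109]
 [109 109 109 109 110 106  94  87  67  53  56  59  61  97 110 110 109 108]
 [109 108 109 110 110 110 110 110  99  73  60  61  61  80 103 110 109 108]
 [109 109 109 109 110 110 110 110 110  83  60  61  61  61  97 110 110 109]]
```

View pics/crop2.png

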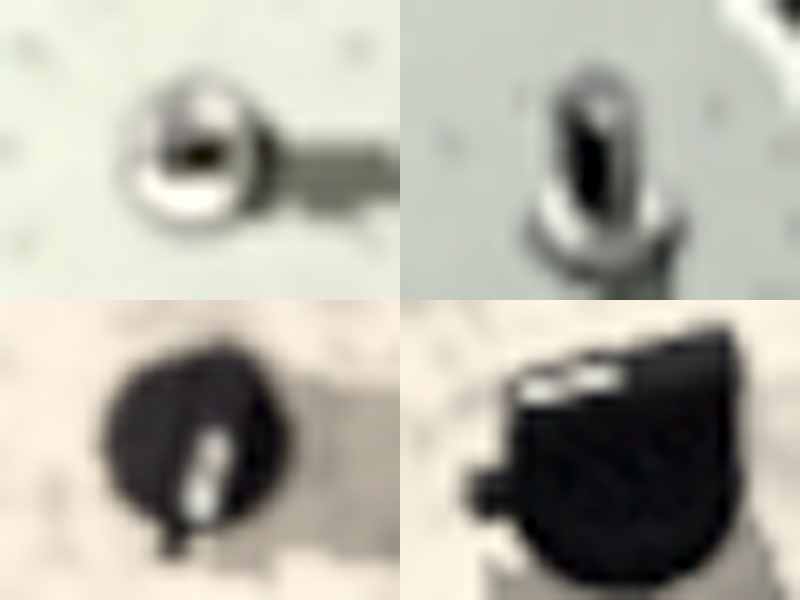

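The top crop shows the dark flat facing down-picture (towards the robot). In the scene crop the dark flat covers the left ~60% of the shaft, so it faces a bit right of −x. The knob's white line and nose point mostly to −x, slightly +y. I'll quantify this with the depth.

```bash
python3 - <<'E'
from h import *
from scipy.optimize import least_squares
A={n:np.load(f'/tmp/avg_{n}.npz') for n in('scene','top')}
X=[]
P=pts('scene',A['scene']['d']); g=A['scene']['im'].mean(-1)
rows=range(169,174)
Q=np.array([P[r,c] for r in rows for c in(249,250)]); 
Aa=np.c_[Q[:,:2],np.ones(len(Q))]
for r in rows: print([tuple((P[r,c]*1000).round(1)) for c in range(248,253)])
# xy line through flat points per horizontally: model n.xy = d (vertical plane)
c=Q[:,:2].mean(0); u,s,v=np.linalg.svd(Q[:,:2]-c); n=v[1]; n*=-np.sign(n[0]); print('flat n deg',np.degrees(np.arctan2(n[1],n[0])),s,'axis est',c-.003*n)
for n in A:
    P=pts(n,A[n]['d']); z=P[...,2]; reg=(P[...,0]>.44)&(P[...,0]<.51)&(P[...,1]<-.255)&(P[...,1]>-.33)
    m=reg&(z>.038); Q=P[m]; q=Q[:,:2]; r=cv2.minAreaRect(q.astype(np.float32)*1000)
    c=q.mean(0);u,s,v=np.linalg.svd(q-c); d=v[0]*-np.sign(v[0][0]); print(n,'bar',len(q),c,r,'dir',np.degrees(np.arctan2(d[1],d[0])),'z',Q[:,2].mean())
    w=m&(A[n]['im'].mean(-1)>60); print(' white',[tuple((P[i,j]*1000).round(0)) for i,j in zip(*np.where(w))])
    # black silhouette
# black mask in top: skirt circle at z=.02
im=A['top']['im'].mean(-1); sub=im[232:262,325:356]; 
m=(sub<55).astype(np.uint8); cs,_=cv2.findContours(m,0,1); k=max(cs,key=cv2.contourArea); (u,v),rr=cv2.minEnclosingCircle(k); print(u+325,v+232,rr,ray('top',u+325,v+232,.02))
print((sub.round().astype(int)))
E
```

```text
[(np.float64(523.4), np.float64(23.0), np.float64(84.7)), (np.float64(524.7), np.float64(19.5), np.float64(87.1)), (np.float64(526.2), np.float64(16.4), np.float64(89.0)), (np.float64(528.7), np.float64(15.7), np.float64(88.3)), (np.float64(532.2), np.float64(17.5), np.float64(85.0))]
[(np.float64(522.9), np.float64(22.6), np.float64(81.7)), (np.float64(524.6), np.float64(20.1), np.float64(82.9)), (np.float64(526.2), np.float64(17.2), np.float64(84.7)), (np.float64(528.2), np.float64(15.3), np.float64(85.2)), (np.float64(531.9), np.float64(17.4), np.float64(81.6))]
[(np.float64(523.3), np.float64(24.5), np.float64(76.2)), (np.float64(524.6), np.float64(20.8), np.float64(78.7)), (np.float64(525.8), np.float64(16.9), np.float64(81.5)), (np.float64(527.7), np.float64(14.8), np.float64(82.3)), (np.float64(531.5), np.float64(17.1), np.float64(78.4))]
[(np.float64(523.1), np.float64(24.8), np.float64(72.3)), (np.float64(524.5), np.float64(21.2), np.float64(74.7)), (np.float64(525.8), np.float64(17.6), np.float64(77.1)), (np.float64(527.3), np.float64(14.5), np.float64(79.0)), (np.float64(5
[... 7819 characters left out ...]
  105 123 146 151 150 145 136 132 132 128 120 114 115]
 [151 150 152 153 151 150 151 151 148 148 151 150 149 152 147 140 140 137
  127 131 151 155 155 154 154 151 148 144 138 130 124]
 [148 151 153 156 155 153 151 151 151 152 154 156 157 157 156 156 156 154
  148 147 155 157 157 157 157 154 149 144 140 136 131]
 [143 148 152 155 155 152 150 151 152 153 155 157 157 157 156 156 154 154
  153 154 155 156 157 156 157 155 149 144 143 144 141]
 [137 142 147 151 151 149 147 150 154 154 154 156 157 156 152 152 151 150
  151 152 152 153 154 154 155 155 152 147 147 150 151]
 [130 135 144 147 147 146 146 151 154 153 153 154 156 154 148 148 150 151
  150 149 149 151 151 152 154 155 153 149 148 152 155]]
```

Measured: shaft at about (0.528, 0.020) with the flat facing about 200°; knob at (0.4795, −0.288) with the pointer at about 165°, bar 39.6×12.2 mm, top 44 mm. The lever post is at (0.499, 0.151). These agree with the given sizes. Next is a helper that prints the rows needed.

```bash
cat >> h.py <<'E'
def go(x,y,z,ang):
    s=state(); R=s['eef_rot']; p=s['position']; d=R.T@(np.array([x,y,z])-p)*100
    a=np.degrees(np.arctan2(R[1,0],R[0,0])); yaw=(a-ang+180)%360-180
    print('t',round(s['time'],2),'p',p.round(4),'ang',round(a,1),'w',round(s['gripper_width'],4),'F',s['wrist_force'].round(1),'q',s['q'].round(2))
    print('row d',d.round(2),'yaw',round(yaw,1))
E
python3 -c "
from h import *
go(.494,.10,.2,-90)"
```

```text
t 0.9 p [0.2218 0.6375 0.2366] ang 70.8 w 0.087 F [-0.1  0.4 -0.7] q [-1.26  0.47 -0.05  1.53  0.02  1.14 -0.08]
row d [-41.82   3.65 -43.37] yaw 160.8
```

```bash
R='-41.8,3.7,-43.4,160.8'; python3 -m pendant '[[0,-41.8,3.7,-43.4,160.8],[0,-41.8,3.7,-43.4,160.8],[0,-41.8,3.7,-43.4,160.8],[0,-41.8,3.7,-43.4,160.8],[0,-41.8,3.7,-43.4,160.8],[0,-41.8,3.7,-43.4,160.8],[0,-41.8,3.7,-43.4,160.8],[0,-41.8,3.7,-43.4,160.8],[0,-41.8,3.7,-43.4,160.8],[0,-41.8,3.7,-43.4,160.8]]'; python3 -c "
from h import *
go(.494,.10,.2,-90)"
```

```text
time: 1.73
position: [0.4105, 0.2649, 0.2113]
eef_rot: [[1.0, 0.001, 0.02], [-0.02, 0.001, 1.0], [0.001, -1.0, 0.001]]
wrist_force: [1.4, 1.0, -0.3]
gripper_width: 0.0283
t 1.73 p [0.4105 0.2649 0.2113] ang -1.1 w 0.0283 F [ 1.4  1.  -0.3] q [-0.94  0.19  0.32  2.01 -0.07  0.95 -0.6 ]
row d [  8.68   1.12 -16.32] yaw 88.9
```

```bash
python3 -m pendant '[[0,8.7,1.1,-16.3,88.9],[0,8.7,1.1,-16.3,88.9],[0,8.7,1.1,-16.3,88.9],[0,8.7,1.1,-16.3,88.9],[0,8.7,1.1,-16.3,88.9],[0,8.7,1.1,-16.3,88.9],[0,8.7,1.1,-16.3,88.9],[0,8.7,1.1,-16.3,88.9],[0,8.7,1.1,-16.3,88.9],[0,8.7,1.1,-16.3,88.9]]' >/dev/null; python3 -c "
from h import *
go(.494,.10,.15,-90)"
```

```text
t 2.57 p [0.4947 0.1025 0.2002] ang -72.8 w 0.0005 F [ 0.6 -0.7 -0.2] q [-0.83  0.26  0.65  2.   -0.19  0.94 -1.35]
row d [ 0.22  5.02 -0.14] yaw 17.2
```

```bash
python3 -m pendant '[[0,0.2,3,-0.1,17.2],[0,0.2,5,-0.1,17.2],[0,0.2,7,-0.1,17.2],[0,0.2,9,-0.1,17.2],[0,0.2,10.6,-0.1,17.2],[0,0.2,10.6,-0.1,17.2]]' >/dev/null; python3 - <<'E'
from h import *
go(.494,.13,.094,-90)
im,d=grab('scene'); g=np.clip(255*(im/255.)**.6,0,255).astype(np.uint8)
cv2.imwrite('pics/lev.png',cv2.resize(g[90:195,170:310],None,fx=5,fy=5,interpolation=cv2.INTER_CUBIC))
E
```

```text
t 3.07 p [0.4921 0.1001 0.0915] ang -89.6 w 0.0003 F [-0.4  0.5  0. ] q [-0.78  0.44  0.62  2.1  -0.38  0.72 -1.47]
row d [-2.99 -0.26  0.21] yaw 0.4
```

View pics/lev.png

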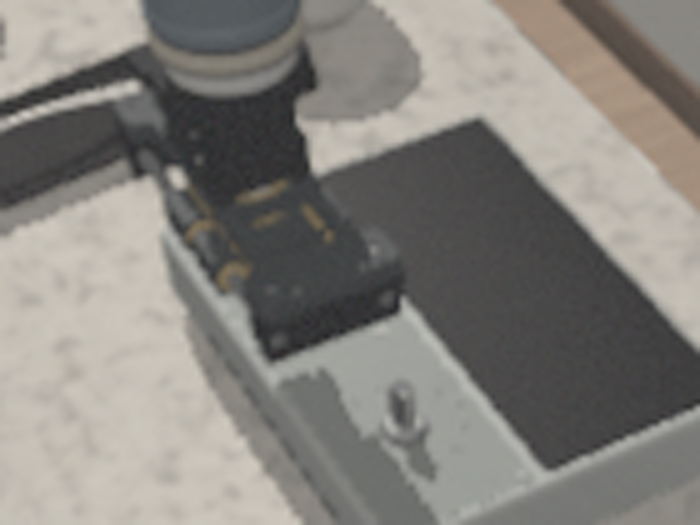

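The gripper hides the lever from the scene camera here (only the shaft is visible), so I'll push by force feedback.

```bash
python3 -m pendant '[[0,-1,-0.2,-0.1,0],[0,-2,-0.2,-0.1,0],[0,-3,-0.2,-0.1,0],[0,-4,-0.2,-0.1,0],[0,-4.5,-0.2,-0.1,0]]' ; python3 -m pendant '[[0,-0.7,0,0,0],[0,-1.4,0,0,0],[0,-2.1,0,0,0],[0,-2.6,0,0,0]]'; python3 -c "
from h import *
go(.494,.178,.094,-90)"
```

```text
time: 3.53
position: [0.4919, 0.1464, 0.0962]
eef_rot: [[0.009, -0.002, 1.0], [-1.0, -0.001, 0.009], [0.001, -1.0, -0.002]]
wrist_force: [-3.0, -3.3, 0.5]
gripper_width: 0.0005
time: 3.87
position: [0.4911, 0.1706, 0.0956]
eef_rot: [[0.007, -0.003, 1.0], [-1.0, -0.002, 0.007], [0.002, -1.0, -0.003]]
wrist_force: [-2.3, -5.6, 1.9]
gripper_width: 0.0007
t 3.87 p [0.4911 0.1706 0.0956] ang -89.6 w 0.0007 F [-2.3 -5.6  1.9] q [-0.9   0.45  0.62  2.06 -0.38  0.75 -1.61]
row d [-0.74  0.15  0.29] yaw 0.4
```

```bash
for i in 1 2; do python3 -m pendant '[[0,-0.2,0,0,0],[0,-0.4,0,0,0]]' | egrep 'pos|force'; done; python3 -m pendant '[[0,-0.2,0,0,0],[0,-0.4,0,0,0]]' | egrep 'pos|force'
```

```text
position: [0.4916, 0.1745, 0.0956]
wrist_force: [-2.2, -4.5, -0.2]
position: [0.4921, 0.178, 0.0957]
wrist_force: [-1.2, -4.9, -1.8]
position: [0.493, 0.1815, 0.0957]
wrist_force: [1.8, -6.5, -3.3]
```

```bash
for i in 1 2 3; do python3 -m pendant '[[0,-0.2,0,0,0],[0,-0.4,0,0,0]]' | egrep 'pos|force'; done
```

```text
position: [0.494, 0.1848, 0.0958]
wrist_force: [3.7, -8.4, -4.6]
position: [0.4945, 0.1866, 0.0958]
wrist_force: [3.5, -14.7, -3.2]
position: [0.4945, 0.1869, 0.0957]
wrist_force: [3.4, -21.3, -0.6]
```

The finger stalled at y=0.187 and the force rose to 21 N, so the lever is at its stop. I'll release by lifting quickly off the top of the post.

```bash
python3 -m pendant '[[0,0.3,0,0,0],[0,0.3,-4,0,0],[0,0.3,-8,0,0],[0,0.3,-12,0,0],[0,0.3,-12,0,0]]' | egrep 'pos|force'; python3 -c "
from h import *
go(.4795,-.288,.17,-105)"
```

```text
position: [0.498, 0.1942, 0.2237]
wrist_force: [1.3, -0.9, 0.8]
t 5.28 p [0.498  0.1942 0.2237] ang -89.6 w 0.0002 F [ 1.3 -0.9  0.8] q [-1.04  0.29  0.72  1.92 -0.23  1.   -1.78]
row d [48.26  4.92 -2.21] yaw 15.4
```

```bash
python3 -m pendant '[[5,48.3,4,-2.2,15.4],[5,48.3,4,-2.2,15.4],[5,48.3,4,-2.2,15.4],[5,48.3,4,-2.2,15.4],[5,48.3,4,-2.2,15.4],[5,48.3,4,-2.2,15.4],[5,48.3,4,-2.2,15.4],[5,48.3,4,-2.2,15.4],[5,48.3,4,-2.2,15.4],[5,48.3,4,-2.2,15.4]]' >/dev/null; python3 - <<'E'
from h import *
im,d=grab('top')
g=np.clip(255*(im/255.)**.6,0,255).astype(np.uint8)
go(.4795,-.288,.12,-105)
P=pts('top',d); z=P[...,2]
m=(z>.085)&(z<.12)&(P[...,0]>.45)&(P[...,0]<.56)&(P[...,1]>.12)&(P[...,1]<.23); print('post now',P[m].mean(0),m.sum())
E
```

```text
t 6.17 p [ 0.475  -0.235   0.1828] ang -105.7 w 0.0493 F [ 0.2 -6.9  0.8] q [-0.3   0.38  0.86  1.98 -0.35  0.93 -1.11]
row d [4.94 6.32 1.83] yaw -0.7
post now [0.49938789 0.14938669 0.09893615] 17
```

The post has sprung back to its rest position (0.499, 0.149).

```bash
python3 -m pendant '[[5,4.9,2,1.8,-0.7],[5,4.9,5,1.8,-0.7],[5,4.9,7,1.8,-0.7],[5,4.9,7,1.8,-0.7]]' >/dev/null; python3 -c "
from h import *
go(.4795,-.288,.037,-105)"
```

```text
t 6.5 p [ 0.4795 -0.2738  0.1082] ang -104.4 w 0.0502 F [ 0.1  1.2 -0.2] q [-0.13  0.52  0.76  1.98 -0.48  0.84 -0.92]
row d [1.38 7.11 0.39] yaw 0.6
```

```bash
python3 -m pendant '[[5,0,0,0,0.6],[5,0,0,0,0.6],[5,0,0,0,0.6]]' >/dev/null; python3 -c "
from h import *
go(.4795,-.288,.037,-105)"
```

```text
t 6.75 p [ 0.4827 -0.2745  0.1133] ang -104.8 w 0.0498 F [ 0.6 -1.2  0.1] q [-0.13  0.51  0.77  1.98 -0.48  0.84 -0.93]
row d [1.39 7.63 0.01] yaw 0.2
```

```bash
python3 -m pendant '[[5,1.4,0,0,0],[5,1.4,2,0,0],[5,1.4,4,0,0],[5,1.4,5,0,0],[5,1.4,6,0,0],[5,1.4,6,0,0],[5,1.4,6,0,0]]' >/dev/null; python3 -c "
from h import *
go(.4795,-.288,.037,-105)"
```

```text
t 7.33 p [ 0.4779 -0.2882  0.052 ] ang -104.9 w 0.0499 F [ 0.4 -0.7 -0.4] q [-0.04  0.6   0.69  2.   -0.57  0.73 -0.83]
row d [-0.06  1.5   0.15] yaw 0.1
```

```bash
python3 -m pendant '[[5,0,0.7,0.15,0],[5,0,1.4,0.15,0],[5,0,1.4,0.15,0],[5,0,1.4,0.15,0]]'|egrep 'pos|force'; python3 -m pendant '[[0.5,0,0,0,0],[0.5,0,0,0,0],[0.5,0,0,0,0],[0.5,0,0,0,0],[0.5,0,0,0,0],[0.5,0,0,0,0],[0.5,0,0,0,0],[0.5,0,0,0,0]]' 35; python3 -m pendant '[[0.5,0,-3,0,0],[0.5,0,-6,0,0],[0.5,0,-10,0,0],[0.5,0,-12,0,0],[0.5,0,-12,0,0]]'; python3 - <<'E'
from h import *
go(.528,.02,.16,-70)
im,d=grab('scene'); g=np.clip(255*(im/255.)**.5,0,255).astype(np.uint8)
im2,d=grab('top'); g2=np.clip(255*(im2/255.)**.5,0,255).astype(np.uint8)
cv2.imwrite('pics/held.png',np.hstack([cv2.resize(g[180:300,230:330],(400,480),interpolation=2),cv2.resize(g2[190:310,290:390],(400,480),interpolation=2)]))
E
```

```text
position: [0.4788, -0.2885, 0.0373]
wrist_force: [-0.4, -0.2, 0.1]
time: 8.33
position: [0.479, -0.2885, 0.0376]
eef_rot: [[-0.257, 0.0, 0.966], [-0.966, 0.0, -0.257], [-0.0, -1.0, -0.0]]
wrist_force: [-0.4, 0.2, 0.9]
gripper_width: 0.0119
time: 8.75
position: [0.4813, -0.2907, 0.1621]
eef_rot: [[-0.258, 0.008, 0.966], [-0.966, -0.003, -0.258], [0.001, -1.0, 0.009]]
wrist_force: [0.8, -0.1, -1.0]
gripper_width: 0.0119
t 8.75 p [ 0.4813 -0.2907  0.1621] ang -104.9 w 0.0119 F [ 0.8 -0.1 -1. ] q [-0.15  0.46  0.82  1.93 -0.42  0.93 -0.95]
row d [-31.22   0.15  -3.5 ] yaw -34.9
```

View pics/held.png

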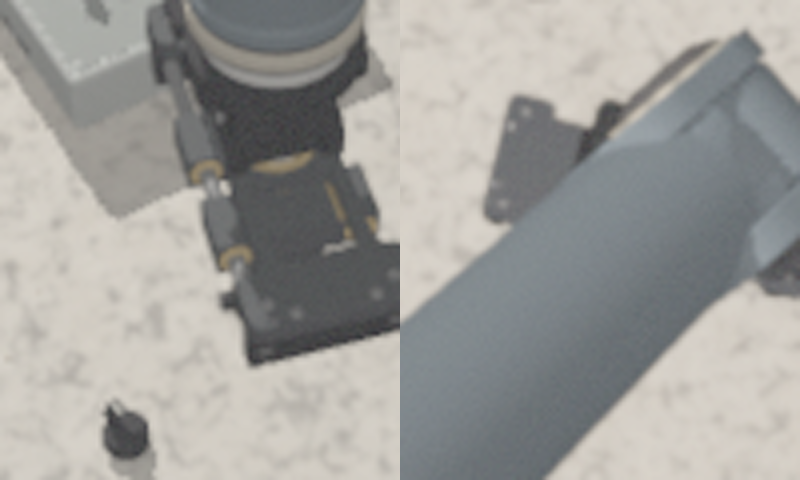

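The gripper holds the bar (11.9 mm), with the nose visible at the left of the jaws; the small look-alike is untouched. Carrying it to the shaft.

```bash
python3 -m pendant '[[0.5,-8,0,-3.5,-34.9],[0.5,-12,0,-3.5,-34.9],[0.5,-16,0,-3.5,-34.9],[0.5,-20,0,-3.5,-34.9],[0.5,-24,0,-3.5,-34.9],[0.5,-28,0,-3.5,-34.9],[0.5,-31.2,0,-3.5,-34.9],[0.5,-31.2,0,-3.5,-34.9],[0.5,-31.2,0,-3.5,-34.9],[0.5,-31.2,0,-3.5,-34.9]]'|egrep 'width'; python3 -m pendant '[[0.5,0,0,0,0],[0.5,0,0,0,0]]' >/dev/null;  python3 -c "
from h import *
go(.528,.02,.136,-70)"
```

```text
gripper_width: 0.0115
t 9.85 p [0.5246 0.0201 0.1568] ang -70.2 w 0.0115 F [-0.8 -0.2 -0.1] q [-0.63  0.36  0.64  2.   -0.28  0.87 -1.06]
row d [0.13 2.08 0.32] yaw -0.2
```

```bash
python3 -m pendant '[[0.5,0.1,0,0.3,0],[0.5,0.1,1,0.3,0],[0.5,0.1,2,0.3,0],[0.5,0.1,2,0.3,0],[0.5,0.1,2,0.3,0]]'|egrep 'width';  python3 - <<'E'
from h import *
go(.528,.02,.128,-70)
im,d=grab('scene'); g=np.clip(255*(im/255.)**.5,0,255).astype(np.uint8)
cv2.imwrite('pics/align.png',cv2.resize(g[130:200,210:300],(720,560),interpolation=2))
E
```

```text
gripper_width: 0.0116
t 10.27 p [0.5278 0.0216 0.1365] ang -70.1 w 0.0116 F [-0.2 -0.3 -0.5] q [-0.61  0.4   0.62  2.01 -0.31  0.83 -1.04]
row d [ 0.16  0.85 -0.03] yaw -0.1
```

View pics/align.png

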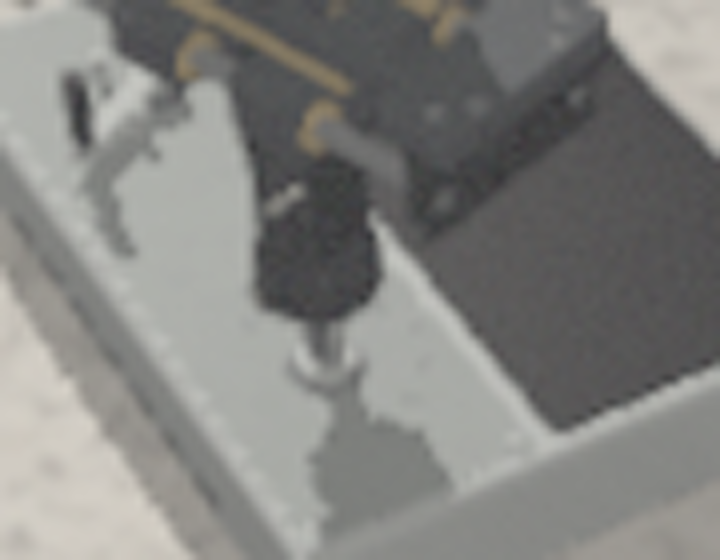

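The picture shows the knob centred over the shaft (knob px≈318, shaft px≈322 in the 8x crop), and the lever is back at rest. Lowering stepwise.

```bash
python3 -m pendant '[[0.5,0.15,0.2,0,0],[0.5,0.15,0.4,0,0],[0.5,0.15,0.5,0,0],[0.5,0.15,0.5,0,0]]'|egrep 'pos|force'; for i in 1 2 3; do python3 -m pendant '[[0.5,0,0.1,0,0],[0.5,0,0.2,0,0]]'|egrep 'pos|force';done
```

```text
position: [0.5291, 0.0206, 0.1325]
wrist_force: [0.0, 0.8, -0.6]
position: [0.5293, 0.0206, 0.1307]
wrist_force: [-0.6, -0.1, -0.7]
position: [0.5292, 0.0207, 0.1286]
wrist_force: [-0.7, -1.1, -1.6]
position: [0.529, 0.0206, 0.1265]
wrist_force: [-0.7, 0.3, 0.4]
```

```bash
for i in 1 2 3 4; do python3 -m pendant '[[0.5,0,0.1,0,0],[0.5,0,0.2,0,0]]'|egrep 'pos|force|width'|tr '\n' ' ';echo;done
```

```text
position: [0.5286, 0.0209, 0.1245] wrist_force: [-1.1, 1.2, 0.8] gripper_width: 0.0119 
position: [0.5286, 0.021, 0.1224] wrist_force: [-3.0, 1.6, 1.6] gripper_width: 0.0117 
position: [0.5286, 0.021, 0.1203] wrist_force: [-3.7, 2.8, 1.9] gripper_width: 0.0115 
position: [0.5286, 0.021, 0.1184] wrist_force: [-3.8, 3.0, 2.2] gripper_width: 0.0116
```

```bash
for i in 1 2 3 4; do python3 -m pendant '[[0.5,-0.01,0.1,-0.02,0],[0.5,-0.01,0.2,-0.02,0]]'|egrep 'pos|force|width'|tr '\n' ' ';echo;done
```

```text
position: [0.5286, 0.021, 0.1165] wrist_force: [-4.7, 3.0, 2.9] gripper_width: 0.0119 
position: [0.5285, 0.021, 0.1145] wrist_force: [-4.0, 2.3, 1.7] gripper_width: 0.0115 
position: [0.5285, 0.021, 0.1126] wrist_force: [-3.6, 3.9, 5.3] gripper_width: 0.0119 
position: [0.5285, 0.021, 0.111] wrist_force: [-4.2, 3.6, 7.4] gripper_width: 0.0115
```

It is home at about 0.1135, as expected. Now pressing down with a firmer grip.

```bash
for i in 1 2 3 4; do python3 -m pendant '[[0.5,0,0.1,0,0],[0.5,0,0.2,0,0]]' 55|egrep 'pos|force|width'|tr '\n' ' ';echo;done
```

```text
position: [0.5285, 0.021, 0.1093] wrist_force: [-5.5, 3.9, 9.4] gripper_width: 0.0115 
position: [0.5286, 0.021, 0.1083] wrist_force: [-9.3, 2.9, 24.6] gripper_width: 0.0116 
position: [0.5288, 0.021, 0.108] wrist_force: [-14.5, 3.8, 39.7] gripper_width: 0.0115 
position: [0.5289, 0.0209, 0.1077] wrist_force: [-19.0, 3.7, 54.3] gripper_width: 0.0115
```

The stop is firm at 0.108 (5 mm below home). Easing off to a moderate holding push.

```bash
python3 -m pendant '[[0.5,0,-0.15,0,0],[0.5,0,-0.3,0,0],[0.5,0,-0.3,0,0],[0.5,0,-0.3,0,0],[0.5,0,-0.3,0,0],[0.5,0,-0.3,0,0]]'|egrep 'time|pos|force|width'; python3 - <<'E'
from h import *
im,d=grab('scene'); g=np.clip(255*(im/255.)**.5,0,255).astype(np.uint8)
cv2.imwrite('pics/end.png',cv2.resize(g[125:300,195:410],(720,586),interpolation=2))
im,dt=grab('top')
for n,D in(('scene',d),('top',dt)):
  P=pts(n,D);z=P[...,2]
  for k,(x,y,lo,hi) in dict(jar=(.687,-.1725,.066,.09),mill=(.6,-.42,.1,.16),post=(.499,.15,.085,.12)).items():
    m=(z>lo)&(z<hi)&(abs(P[...,0]-x)<.06)&(abs(P[...,1]-y)<.04); print(n,k,P[m].mean(0).round(4),m.sum())
E
```

```text
time: 13.65
position: [0.5286, 0.021, 0.1082]
wrist_force: [-10.5, 3.5, 24.2]
gripper_width: 0.0113
scene jar [ 0.6856 -0.1736  0.0747] 353
scene mill [ 0.5731 -0.4576  0.1168] 19
scene post [0.4986 0.1502 0.0969] 23
top jar [ 0.687  -0.1727  0.0751] 320
top mill [ 0.5791 -0.4577  0.1118] 33
top post [nan nan nan] 0<stdin>:8: RuntimeWarning: Mean of empty slice.
  ret = um.true_divide(
```

View pics/end.png

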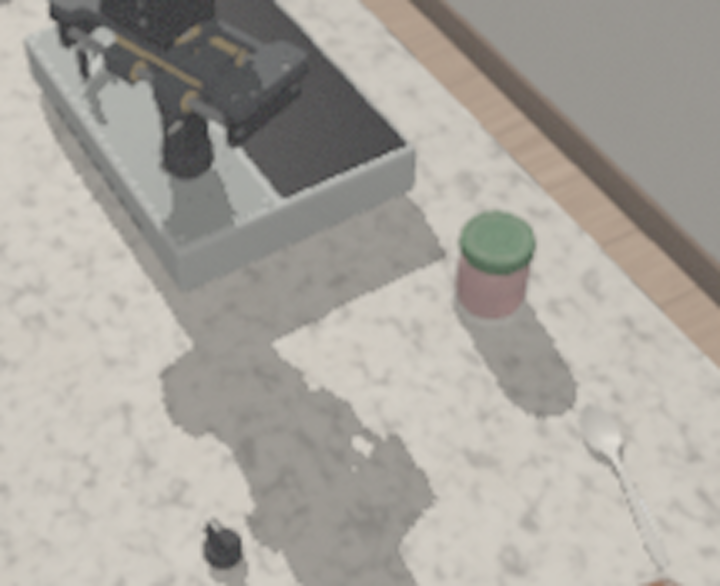

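The knob sits down on the shaft, the lever is at rest, and the jar and spoon are in place. Handing in.

```bash
python3 -c "
from cell import *
print(finish_job()); s=state(); print(s['time'],s['position'],s['wrist_force'],s['gripper_width'])"
```

```text
the job is handed in; nothing more can be done
None
the job is handed in; nothing more can be done
```

The job is handed in at about 14 s of the 56 s allowed. The reset lever was swung and released, and the knob is on the shaft, held pressed down.

- **Lever:** I pushed the post with the closed fingers until it stalled at y = 0.187 while the force rose to 21 N. I then lifted off quickly so the lever sprang back by itself. The top camera found the post at rest again at (0.499, 0.149), and at the end the scene camera still had it at (0.499, 0.150). The top camera gave no reading of the post at the end.
- **Knob:** I gripped the 12 mm bar and turned the knob by about 35° to match the shaft's flat. It slid on with no more than about 6 N sideways and came home at a TCP height of about 0.1135 m.
- **Pressed down:** From there it went a further 5 mm to a hard stop. The push briefly reached 54 N at that stop, and I eased it to about 24 N, plus about 10 N of sideways force. I handed in with the knob still gripped (11.3 mm opening).
- **Bystanders:** Before and after, the jar measured the same to within 0.3 mm. The spoon looked undisturbed in the last picture. I never compared the mill's position with its start, but the arm stayed well away from it.

I read the match of the flats from the measured flat direction and the easy, full-depth fit. The inside of the bore could not be seen.

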